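# Strainer on the dish, then open the olive jar

### The job

Get ready to drain the olives: lift the perforated strainer disc off the pot holder by its knob and set it on the white dish so it sits seated and level on the rim, and let go of it. Then unscrew the tight red cap of the blue jar anticlockwise, which takes a little under a quarter turn, while the jar stays down in its metal holder; when the threads let go, lift the cap straight up and finish still holding it level and centred over the jar, its lower edge 1 to 4 cm above the mouth. Leave the other things on the counter where they are.

Things in the scene. Friction and masses are not known exactly. Their poses are not given: they have to be found in the camera images.
- strainer_knob (a point): Grip point on the black knob of the steel strainer disc, which starts on the orange pot holder. Knob: upright cylinder 20 mm across, 34 mm tall; this point is on its axis, 22 mm above the disc's top face, 12 mm below the knob's top, 26 mm above the disc's underside (the face that lies on the rim). z axis up the knob.
- dish_rim (a point): Centre of the mouth of the white ceramic dish, at rim height, 45 mm above the counter. Round dish, 134 mm across outside at the rim, 124 mm inside, wall 5 mm; loose, about 0.55 kg. z axis up. With the strainer seated, strainer_knob is 26 mm above this point.
- strainer: The steel strainer, 0.18 to 0.29 kg: perforated disc 146 mm across, 4 mm thick, with a 106 mm wide, 8 mm deep step under it that drops inside the dish's mouth. Origin: centre of the bottom of the step, 34 mm below strainer_knob.
- cap_center (a point): Centre of the red cap, half-way up. Cap 58 mm across, 21 mm tall, 45 g; z up the screw axis. Opens anticlockwise seen from above (positive about z). A sprung seal pushes it up with about 14 N while tight; about 0.3 to 1 N m starts it. While turned it may rise up to 3 mm but need not. Until the threads let go, pulling it up lifts the jar too.
- cap: The red cap; origin at the centre of its lower edge. The x axis points along the white stripe on its top.
- cap_mark (a point): Point on the cap's side wall at half height, at the outer end of the white stripe, 29 mm from the cap's axis along the cap's x axis.
- jar: Blue square jar: body 77 x 77 x 72 mm, then a round neck 42 mm across up to 112 mm; loose, 0.6 to 0.9 kg. Origin under its centre. Angle of the cap's x axis ahead of the jar's x axis (positive about z): 0 to 12 degrees at the start, free to lift from 60 to 100, stops at -3 and 103; so turning it 65 to 85 degrees suits every start. Tight, the cap's lower edge is 96.5 mm above this origin.
- jar_center (a point): Centre of the jar's square body, 36 mm above its underside. z up.
- jar_mouth (a point): Centre of the top of the jar's neck, 112 mm above its underside. While the cap is tight, cap_center is 5 mm below this point.
- holder: Aluminium jar holder fixed to the counter, 130 x 130 mm, 30 mm high, with a square socket 80 mm wide that keeps the jar from turning; its spring clip is for looks only. Origin under its centre; the jar's underside rests 6 mm above it, x axes nearly parallel.
- tostonera: Aluminium plantain press with two hinged plates 110 x 110 mm and handles to +y in its frame, about 250 mm long, 40 mm high; origin under the plates' centre. Leave alone.
- ladle: Steel ladle lying down: bowl 84 mm across and 30 mm high, origin under the bowl; handle 250 mm along its y. Leave alone.
- clip_jar: White ceramic jar with a steel spring clip over its lid, 80 mm across, 98 mm tall; origin under its centre. Leave alone.
- mug: Terracotta mug 76 mm across, 85 mm tall; origin under its centre. Leave alone.
There are look-alikes about, which are no part of the job. Leave any brown or yellow look-alike of the part that bears dish_rim alone.

How it is judged:
On the way, in this order (a step that is already met when the one before it is completed fails the run):
1. the strainer sits seated and level on the dish's rim, let go, with the cap still on (horizontal distance between strainer_knob and dish_rim below 0.01 m and z of strainer_knob in the frame of dish_rim between 0.022 and 0.03 m and angle between strainer_knob's own z axis and vertical below 0.06 rad and contact force between the fingers and strainer below 0.1 N and linear speed of strainer below 0.02 m/s), for 0.2 s.
2. the cap has been turned anticlockwise past 50 degrees on the jar (x of cap_mark in the frame of jar below 0.0186 m and y of cap_mark in the frame of jar above 0.01 m), for 0.05 s.
At the end, for the whole second after the job is handed in: Strainer rests released on the dish: within 10 mm of centre, 4 mm of seated height, 0.06 rad of level. Jar down in its holder (raised under 6 mm). Gripper holds the cap still, off the jar, lower edge 0 to 50 mm above the mouth, within 15 mm of the mouth's axis, tilt under 0.2 rad (horizontal distance between strainer_knob and dish_rim below 0.01 m and z of strainer_knob in the frame of dish_rim between 0.022 and 0.03 m and angle between strainer_knob's own z axis and vertical below 0.06 rad and contact force between the fingers and strainer below 0.1 N and z of jar_center in the frame of holder below 0.048 m and angle between jar_center's own z axis and vertical below 0.1 rad and contact force between the fingers and cap above 1 N and contact force between cap and jar below 0.1 N and z of cap_center in the frame of jar_mouth between 0.011 and 0.06 m and horizontal distance between cap_center and jar_mouth below 0.015 m and angle between cap_center's own z axis and vertical below 0.2 rad and linear speed of cap below 0.02 m/s); the arm keeps its last pose, push and grip.
It fails at once if the jar is lifted 10 mm or more in its holder, or tipped (z of jar_center in the frame of holder above 0.052 m or angle between jar_center's own z axis and vertical above 0.15 rad).
It fails at once if the tostonera, ladle, clip jar or mug is pushed more than 30 mm (distance of any of tostonera, ladle, clip_jar, mug from where it was at the start of the episode above 0.03 m).
It also fails if it takes over 54 s, if anything falls off the work surface, if the arm or the gripper's body presses on something with over 40 N, if the wrist force passes 120 N, or if a joint passes its speed limit or range.

### The arm

A 6-joint arm with a two-finger parallel gripper is mounted at the origin on the work surface. World frame = base frame: x ahead of the robot, y to its left, z up, the work surface at z = 0. Lengths are in m, angles in rad, forces in N, time in s.
With the tool pointing down it reaches from about 0.35 to 0.975 m from the base axis. Payload 4.9 kg.
Tool frame: the origin (TCP) lies midway between the tips of the shut fingers; the grasp point (between the pads) lies 19 mm behind it; z points along the fingers, y is the line along which they close (so a half turn about z gives the same grasp; the last joint's range is limited). The gripper opens to 85 mm and grips with 20 to 120 N. Pads are 22 mm wide; open, the fingers measure 114 mm over their backs; the gripper's body (76 mm by 85 mm) begins 54 mm behind the grasp point. The pads swing forward as they close: fully open they stand 13 mm farther back than shut.
Start: joints at [1.009, 0.053, 1.613, -0, 1.476, -0.119], TCP at [0.268, 0.565, 0.231] pointing down, gripper open.
Joint ranges: [-3.01, 3.01], [-1.01, 2.22], [0.06, 2.58], [-1.02, 4.17], [0.09, 2.62], [-3.14, 3.14]. Speed limits (rad/s): [2.57, 2.57, 3.14, 3.14, 3.14, 3.14].

### API

Orientations are given as a rotation vector (axis times angle).
In Python, from station import telemetry, optics, ctrl gives the robot as it stands.
- The arm moves only by the shell command python3 -m pendant 'ROWS' [FORCE]. ROWS is JSON, one flat list of numbers, 7 for each row, row after row: the turn, a rotation vector about the tool's x, y, z as a fraction of full scale, then the shift along the tool's x, y, z as a fraction of full scale, then the opening, from 0 (shut) to 1 (fully open). In form: [ax, ay, az, tx, ty, tz, fingers, ax, ay, az, tx, ty, tz, fingers, ...]. A call has 1 to 12 rows; each row is the pose to reach, as a shift and turn from the pose commanded when the call began, along the tool's axes at that moment; what a row does not reach only later rows make up. Full scale, the value 1, is 300 mm for a shift and 30 degrees for a turn. A row lasts 1/8 s, in which the tool goes at most 62.5 mm and 10.7 degrees, less where a joint would pass 70% of its speed; a pose out of reach is approached as far as the arm can. A call with a number of a shift or a turn outside -1 to 1 is refused whole. A call with a gripper value outside its range is refused whole. The fingers move at their own pace and stop on an object; FORCE is the grip in N (left out, the last holds). Time passes only in rows, so rows that repeat a pose let the fingers close. It gives the time, the measured TCP pose, the force, the opening and the grip force at its end, in the units of the state.
- telemetry.get_obs(): the state, without advancing time (a new reading comes with each control period).
- optics.get_image(name): name is "scene" or "side" or "wrist"; returns a dict with "image" (384x512x3 uint8, red, green, blue), "depth" (384x512 float32, m along the optical axis (not along the pixel's ray), 0 where there is no reading), "fx", "fy", "cx", "cy" (pixels), "rvec" (rotation vector, rad) and "tvec" (3), from world to camera coordinates, as OpenCV has them. Camera axes: x right, y down, z forward; pixel columns grow to the right and rows downward; lengths in m; the calibration is good to about 2 mm. The wrist camera is an equidistant fisheye: a pixel r from the principal point sees the ray r / f radians off the axis. A picture is of the moment at which its call begins.
- ctrl.finish_job(): hands the job in; it is judged then, once.
The state is a dict: "t": time; "q": joint angles; "dq": joint speeds; "effort": joint torques, N m; "tool_pos": TCP position; "tool_rot": TCP orientation; "contact_force": force on the tool from outside, world axes, zero at the start; "wrist_torque": the same for the moment, N m; "opening": finger opening in m; "grip_force": force on a finger pad.
Only numpy, scipy, OpenCV 4.12 (cv2) and the standard library are available. Lean on these libraries where they do the work, as an engineer would, in place of code of your own. Each camera call takes 0.05 s, during which the arm holds its last target. There are 200 camera calls.

## Working session

There is one attempt and no reset: what is moved stays moved. The work goes in short steps, Python scripts to look and compute and a shell command to move; the robot and the scene stay as the last step left them, time stands still between calls to the robot, and variables do not carry over. Pictures are saved under pics/ and viewed, at most 10 in all, crops included, and the job is handed in when it is done.

```bash
mkdir -p pics; ls
cat > h.py <<'E'
import numpy as np, cv2
from station import telemetry, optics, ctrl
def grab(n):
    d=optics.get_image(n); np.savez(f'/tmp/{n}.npz',**d); return d
def load(n): return dict(np.load(f'/tmp/{n}.npz'))
def px2w(d,u,v,z=None):
    """world point from depth, or on plane z"""
    R=cv2.Rodrigues(np.array(d['rvec'],float))[0]; t=np.array(d['tvec'],float).ravel()
    r=np.array([(u-d['cx'])/d['fx'],(v-d['cy'])/d['fy'],1.])
    o=-R.T@t; w=R.T@r
    s=(z-o[2])/w[2] if z is not None else float(d['depth'][int(round(v)),int(round(u))])
    return o+s*w
def cloud(d):
    R=cv2.Rodrigues(np.array(d['rvec'],float))[0]; t=np.array(d['tvec'],float).ravel()
    v,u=np.mgrid[0:384,0:512]; z=d['depth']
    p=np.stack([(u-d['cx'])/d['fx']*z,(v-d['cy'])/d['fy']*z,z],-1)
    P=(p-t)@R; P[z<=0]=np.nan; return P
E
python3 - <<'E'
from h import *
a=grab('scene');b=grab('side')
for n,d in(('scene',a),('side',b)):
    cv2.imwrite(f'pics/{n}0.png',cv2.resize(d['image'][:,:,::-1],(800,600),interpolation=cv2.INTER_CUBIC))
    R=cv2.Rodrigues(d['rvec'])[0];print(-R.T@d['tvec'].ravel(),R[2])
print(telemetry.get_obs())
E
```

```text
pics
[ 1.40883729 -0.23381763  0.8174162 ] [-0.75199441  0.26592843 -0.60314715]
[0.2907713  1.1578295  0.95160266] [ 0.14671515 -0.77580025 -0.61368448]
{'t': 0.1, 'q': array([ 1.00899825e+00,  5.32978053e-02,  1.61415336e+00, -1.34556283e-05,
        1.47598715e+00, -1.18976988e-01]), 'dq': array([-0.00064159, -0.0009187 , -0.00239984, -0.00088256,  0.00100474,
       -0.00152505]), 'effort': array([ 5.02292532e-04, -3.94900453e+01, -3.71364105e+01, -1.12523830e-04,
        3.82185230e-03,  4.87975910e-06]), 'tool_pos': array([0.26749653, 0.56424488, 0.23018362]), 'tool_rot': array([-6.89777674e-01, -3.06431261e+00,  2.73932220e-03]), 'contact_force': array([ 0.68159841, -0.76913676,  0.74034834]), 'wrist_torque': array([-0.00859979, -0.01859904,  0.00087057]), 'grip_force': 0.0, 'opening': 0.0858537087435795}
```

View pics/scene0.png

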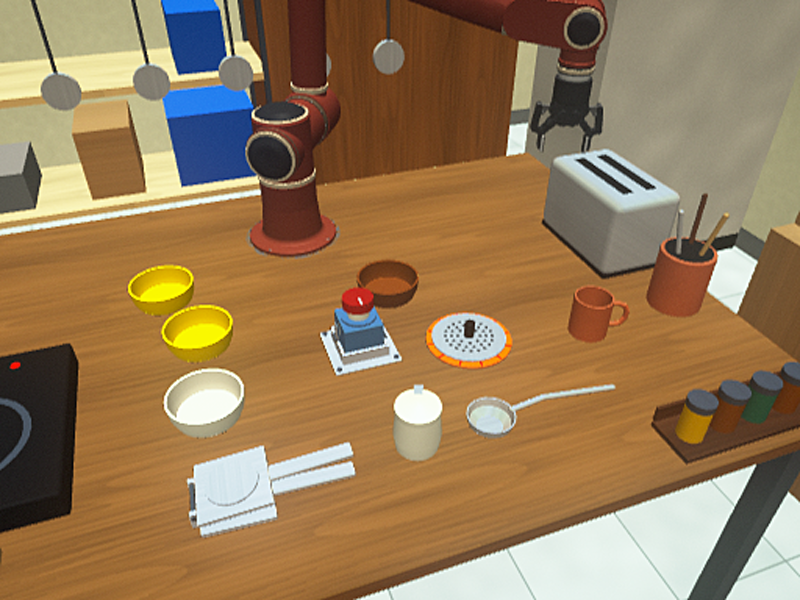

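View pics/side0.png

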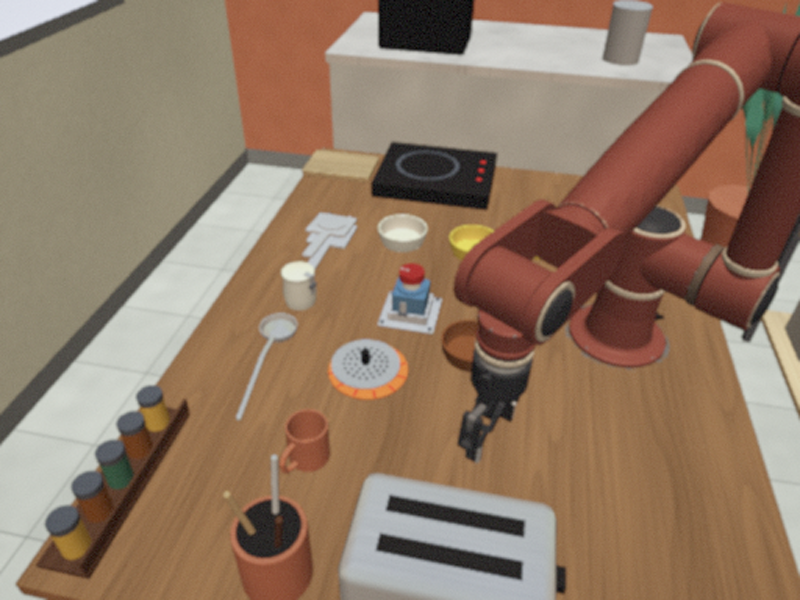

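The scene view shows the strainer on the orange holder at (469,340) and the capped jar at (358,320). There are four bowls: white (204,402), yellow (197,332) and (161,290), and brown (388,283). The white one at (204,402) fits the description. I'll confirm it in a crop and measure.

Run:
```python
from h import *
d=load('scene');P=cloud(d);im=d['image'].astype(int)
c=d['image'][170:290,95:345,::-1]
cv2.imwrite('pics/crop1.png',cv2.resize(c,(800,384),interpolation=cv2.INTER_CUBIC))
for n in('scene','side'):
    d=load(n);P=cloud(d);im=d['image'].astype(int);r,g,b=im[...,0],im[...,1],im[...,2]
    ok=np.isfinite(P[...,2])
    def rep(name,m):
        q=P[m&ok]; 
        if len(q)<5: print(n,name,len(q));return
        (x,y),rr=cv2.minEnclosingCircle(q[:,:2].astype(np.float32)); print(n,name,len(q),'circ',np.round([x,y,rr],4),'med',q.mean(0).round(4),'zmax',np.percentile(q[:,2],[50,95]).round(4))
    Z=P[...,2]
    X=P[...,0];Y=P[...,1]
    rep('cap',(r>140)&(g<60)&(b<60)&(X>.3)&(X<.9)&(Z>.09)&(Z<.16))
    rep('captop',(r>120)&(g<70)&(X>.3)&(X<.9)&(Z>.118)&(Z<.14))
    w=(abs(r-b)<70)&(r>120)
    rep('dishrim',w&(X>.5)&(X<.85)&(Y<-.1)&(Y>-.45)&(Z>.041)&(Z<.055)&(b>110))
    rep('ladlebowl',(X>.4)&(Z>.0)&(Z<.04)&False)
    wd={'scene':(300,214),'side':(235,233)}[n]
    print(n,'strainer seed',px2w(d,wd[0]-15,wd[1]+8).round(4),px2w(d,wd[0]+15,wd[1]+8).round(4))
    C=px2w(d,*wd);near=(np.hypot(X-C[0],Y-C[1])<.09)
    rep('disc',near&(r-b<40)&(r>110)&(Z>.004)&(Z<.04))
    rep('knob',near&(r<60)&(g<60)&(Z>.03)&(Z<.09))
    rep('knobtop',near&(r<70)&(g<70)&(Z>.045)&(Z<.09))
    rep('orange',near&(r>180)&(g<160)&(b<80)&(Z<.04))
```

```text
scene cap 188 circ [0.4784 0.025  0.0316] med [0.4808 0.0236 0.1227] zmax [0.1233 0.1254]
scene captop 220 circ [0.5446 0.36   0.3697] med [0.4906 0.0844 0.1229] zmax [0.1231 0.1254]
scene dishrim 1553 circ [ 0.6421 -0.2111  0.1713] med [ 0.7317 -0.2204  0.0448] zmax [0.044 0.052]
scene ladlebowl 0
scene strainer seed [0.5519 0.1751 0.0169] [0.5846 0.2583 0.0189]
scene disc 1014 circ [0.535  0.2346 0.0779] med [0.5408 0.2283 0.0169] zmax [0.0169 0.0194]
scene knob 38 circ [0.5385 0.2287 0.0108] med [0.5409 0.2276 0.0447] zmax [0.0472 0.0524]
scene knobtop 30 circ [0.5386 0.2289 0.0107] med [0.5392 0.2288 0.0496] zmax [0.0498 0.0525]
scene orange 336 circ [0.5454 0.2272 0.0898] med [0.5739 0.216  0.0052] zmax [0.005  0.0111]
side cap 90 circ [0.4764 0.0306 0.0278] med [0.472  0.0364 0.1255] zmax [0.126  0.1291]
side captop 111 circ [0.4938 0.3611 0.3585] med [0.4738 0.0537 0.1254] zmax [0.1259 0.129 ]
side dishrim 428 circ [ 0.6425 -0.2208  0.1724] med [ 0.6977 -0.2364  0.0462] zmax [0.046  0.0518]
side ladlebowl 0
side strainer seed [0.5673 0.2836 0.0196] [0.4732 0.2607 0.0177]
side disc 1015 circ [0.5351 0.2318 0.0749] med [0.5342 0.2358 0.0198] zmax [0.0199 0.0231]
side knob 26 circ [0.5334 0.238  0.0063] med [0.5332 0.2393 0.0454] zmax [0.0464 0.0558]
side knobtop 15 circ [0.5334 0.238  0.0063] med [0.5334 0.2383 0.0518] zmax [0.0518 0.0562]
side orange 346 circ [0.5277 0.2355 0.0861] med [0.5049 0.2809 0.0072] zmax [0.0074 0.011 ]
```

View pics/crop1.png

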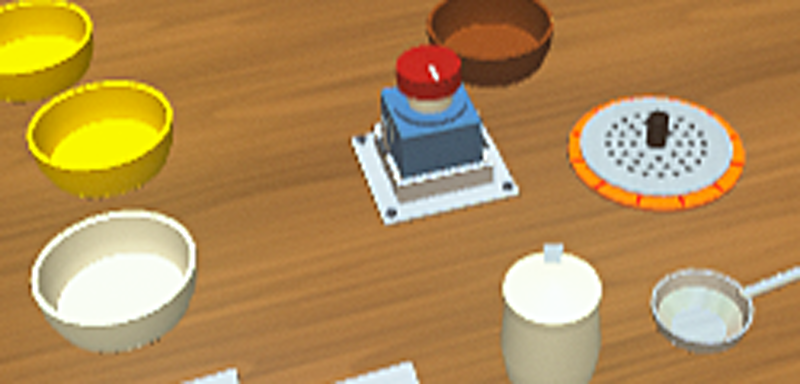

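The crop confirms the white dish at crop (115,280), the knob at (657,130) and the cap at (428,72). Next come the rim centre, holder yaw and cap stripe.

```bash
cat >> h.py <<'E'
from scipy.spatial.transform import Rotation as Ro
def plan(target,yaw_y=None):
    """tool-axes shift fractions (/0.3 m) to world target, turn about tool z fraction (/30deg) to set y-axis yaw (mod 180), plus level fix"""
    o=telemetry.get_obs(); R=Ro.from_rotvec(o['tool_rot']).as_matrix()
    print('pos',o['tool_pos'].round(4),'yaw_y',np.degrees(np.arctan2(R[1,1],R[0,1])).round(1),'q6',o['q'][5].round(2),'t',o['t'],'zaxis',R[:,2].round(3))
    print('shift',(R.T@(np.array(target)-o['tool_pos'])/.3).round(3))
    if yaw_y is not None:
        y=np.radians(yaw_y); G=np.stack([[np.sin(y),-np.cos(y),0],[np.cos(y),np.sin(y),0],[0,0,-1]],1)
        G[:,0]=np.cross(G[:,1],G[:,2]); print('turn',(Ro.from_matrix(R.T@G).as_rotvec()/np.radians(30)).round(3))
E
python3 - <<'E'
from h import *
from scipy.optimize import least_squares
d=load('scene')
c=lambda u,v:(95+u/3.2-.3,170+v/3.2-.3)
E=np.array([px2w(d,*c(*p),z=.045) for p in((33,275),(196,268),(120,211),(60,225),(178,228))])
f=least_squares(lambda s:np.hypot(E[:,0]-s[0],E[:,1]-s[1])-.067,E[:,:2].mean(0));print('dish',f.x,f.fun)
H=[px2w(d,*c(*p),z=.006)[:2] for p in((353,142),(388,222),(518,192))]
print('holder',np.round(H,3),'ctr',(H[0]+H[2])/2,[np.linalg.norm(H[1]-H[0]),np.linalg.norm(H[2]-H[1])],np.degrees([np.arctan2(*(H[1]-H[0])[::-1]),np.arctan2(*(H[2]-H[1])[::-1])]))
S=[px2w(d,*c(*p),z=.1235)[:2] for p in((430,66),(437,80))];print('stripe',S,np.degrees(np.arctan2(*(S[1]-S[0])[::-1])))
plan([.536,.233,.231])
E
```

```text
dish [ 0.55507481 -0.27589414] [-0.00353404  0.00387877 -0.00172962  0.00612014 -0.0039053 ]
holder [[ 0.421 -0.038]
 [ 0.542 -0.037]
 [ 0.544  0.087]] ctr [0.48228324 0.02456605] [np.float64(0.12197767600349615), np.float64(0.12457133335759157)] [ 0.46563415 89.28604926]
stripe [array([0.48232287, 0.02554194]), array([0.50462939, 0.02512649])] -1.0670006691955827
pos [0.2675 0.5642 0.2302] yaw_y 64.6 q6 -0.12 t 0.1 zaxis [-0.001 -0.002 -1.   ]
shift [-1.282 -0.614 -0.002]
```

```bash
python3 -m pendant '[0,0,0,-0.3,-0.15,0,1, 0,0,0,-0.48,-0.23,0,1, 0,0,0,-0.66,-0.31,0,1, 0,0,0,-0.84,-0.4,0,1, 0,0,0,-1,-0.48,0,1, 0,0,0,-1,-0.614,0,1, 0,0,0,-1,-0.614,0,1]' 30
python3 -m pendant '[0,0,0,-0.15,0,0,1,0,0,0,-0.28,0,0.1,1,0,0,0,-0.28,0,0.3,1,0,0,0,-0.28,0,0.3,1,0,0,0,-0.28,0,0.3,1]'
python3 - <<'E'
from h import *
d=grab('wrist'); cv2.imwrite('pics/w1.png',cv2.resize(d['image'][:,:,::-1],(800,600)))
print(d['fx'],d['cx'],d['cy']); plan([.536,.233,.06])
E
```

```text
t: 0.98
tool_pos: [0.4599, 0.2669, 0.2304]
tool_rot: [-0.697, -3.062, 0.002]
contact_force: [0.4, 0.2, 0.3]
opening: 0.0855
grip_force: 0.0
t: 1.6
tool_pos: [0.5362, 0.2347, 0.1428]
tool_rot: [0.688, 3.064, 0.001]
contact_force: [0.1, 0.5, 0.9]
opening: 0.0856
grip_force: 0.0
297.3186396354542 256.02889687613384 193.68484071347552
pos [0.537  0.2349 0.1442] yaw_y 64.7 q6 -0.84 t 1.65 zaxis [ 0.004  0.001 -1.   ]
shift [ 0.001 -0.008  0.281]
```

View pics/w1.png

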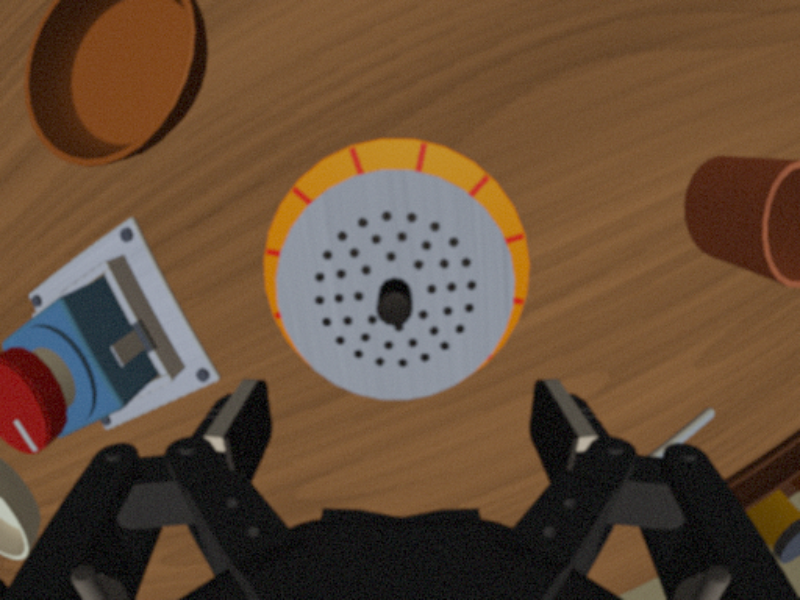

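The wrist view shows the disc centred near (396,285) and the knob's top at (396,308). I'll add fisheye back-projection and check the position.

```bash
cat >> h.py <<'E'
def fw(d,u,v,z):
    """fisheye pixel (512x384) to plane z"""
    R=cv2.Rodrigues(np.array(d['rvec'],float))[0]; t=np.array(d['tvec'],float).ravel()
    a=np.array([(u-d['cx'])/d['fx'],(v-d['cy'])/d['fy']]); th=np.hypot(*a)
    r=np.array([*(a/max(th,1e-9)*np.sin(th)),np.cos(th)]); o=-R.T@t; w=R.T@r
    return o+(z-o[2])/w[2]*w
E
python3 - <<'E'
from h import *
d=load('wrist'); k=1.5625
print('knobtop',fw(d,396/k,309/k,.05).round(4))
E=np.array([fw(d,u/k,v/k,.018) for u,v in((275,285),(516,285),(396,168),(396,400))]);print(E.round(4),E.mean(0).round(4))
print('knob top (296?)',fw(d,395/k,312/k,.052).round(4))
E
```

```text
knobtop [0.5357 0.2335 0.05  ]
[[0.4993 0.1687 0.018 ]
 [0.5623 0.3015 0.018 ]
 [0.4689 0.265  0.018 ]
 [0.6011 0.202  0.018 ]] [0.5329 0.2343 0.018 ]
knob top (296?) [0.5364 0.2326 0.052 ]
```

```bash
python3 -m pendant '[0,0,0,0.004,-0.007,0.15,1, 0,0,0,0.004,-0.007,0.27,0.6, 0,0,0,0.004,-0.007,0.35,0.6, 0,0,0,0.004,-0.007,0.39,0.6, 0,0,0,0.004,-0.007,0.397,0.6, 0,0,0,0.004,-0.007,0.397,0.3, 0,0,0,0.004,-0.007,0.397,0, 0,0,0,0.004,-0.007,0.397,0, 0,0,0,0.004,-0.007,0.397,0, 0,0,0,0.004,-0.007,0.397,0, 0,0,0,0.004,-0.007,0.397,0]' 40
```

```text
t: 3.02
tool_pos: [0.5351, 0.2327, 0.024]
tool_rot: [0.689, 3.063, 0.002]
contact_force: [-1.2, -0.6, 6.6]
opening: 0.0184
grip_force: 39.5
```

```bash
python3 -m pendant '[0,0,0,0,0,-0.05,0, 0,0,0,0,0,-0.15,0, 0,0,0,0,0,-0.3,0, 0,0,0,0,0,-0.45,0, 0,0,0,0,0,-0.6,0, 0,0,0,0,0,-0.7,0,0,0,0,0,0,-0.7,0]'
python3 - <<'E'
from h import *
plan([.48,-.02,.23]); plan([.555,-.276,.2])
E
```

```text
t: 3.9
tool_pos: [0.5351, 0.2328, 0.2357]
tool_rot: [0.689, 3.06, 0.005]
contact_force: [-0.1, 0.7, -3.2]
opening: 0.0184
grip_force: 39.6
pos [0.5351 0.2328 0.2357] yaw_y 64.6 q6 -0.85 t 3.9 zaxis [ 0.006  0.002 -1.   ]
shift [-0.195 -0.84   0.016]
pos [0.5351 0.2328 0.2357] yaw_y 64.6 q6 -0.85 t 3.9 zaxis [ 0.006  0.002 -1.   ]
shift [-0.786 -1.504  0.116]
```

```bash
python3 -m pendant '[0,0,0,-0.06,-0.1,0,0, 0,0,0,-0.13,-0.25,0,0, 0,0,0,-0.2,-0.4,0,0, 0,0,0,-0.28,-0.55,0,0, 0,0,0,-0.36,-0.7,0,0, 0,0,0,-0.44,-0.85,0,0, 0,0,0,-0.5,-0.95,0,0,0,0,0,-0.53,-1,0,0,0,0,0,-0.53,-1,0,0]'
python3 - <<'E'
from h import *
d=grab('wrist');s=grab('scene'); cv2.imwrite('pics/w2.png',cv2.resize(d['image'][:,:,::-1],(800,600)))
r,g,b=[s['image'][...,i].astype(int) for i in range(3)]
P=cloud(s)
# rim by outermost edge: points of dish blob, scan by height
m=(np.hypot(P[...,0]-.555,P[...,1]+.276)<.09)&(r>100)&(r-b<70)&(P[...,2]>.03)&(P[...,2]<.06)
q=P[m];print(len(q),cv2.minEnclosingCircle(q[q[:,2]>.038][:,:2].astype(np.float32)),np.percentile(q[:,2],95))
plan([.555,-.276,.2])
E
```

```text
t: 5.03
tool_pos: [0.5483, -0.1069, 0.2306]
tool_rot: [-0.691, -3.062, -0.001]
contact_force: [1.0, 0.4, -2.1]
opening: 0.0184
grip_force: 39.7
563 ((0.5592879056930542, -0.27475669980049133), 0.06823279708623886) 0.045980213862231424
pos [ 0.5486 -0.1057  0.2314] yaw_y 64.7 q6 -1.45 t 5.125 zaxis [-0.001  0.001 -1.   ]
shift [-0.262 -0.504  0.104]
```

View pics/w2.png

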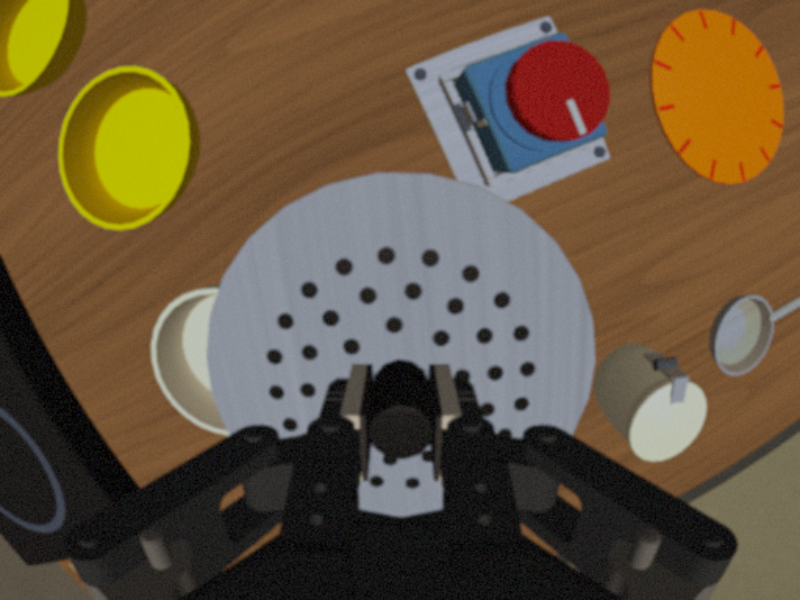

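The wrist view shows the knob well gripped at (400,420) with the disc level. The dish's rim arc runs through (212,289), (151,350) and (222,433), and the cap top is at (559,91) with its stripe from (570,100) to (583,134).

Run:
```python
from h import *
from scipy.optimize import least_squares
d=load('wrist');k=1.5625
E=np.array([fw(d,u/k,v/k,.045) for u,v in((212,289),(176,302),(160,316),(151,350),(168,395),(195,422),(222,433))])
f=least_squares(lambda s:np.hypot(E[:,0]-s[0],E[:,1]-s[1])-.067,[.555,-.275]);print('dish',f.x.round(4),f.fun.round(4))
C=np.array([fw(d,u/k,v/k,.1235) for u,v in((508,90),(610,92),(560,41),(557,141))]);print('cap',C.mean(0),C.round(3))
S=[fw(d,u/k,v/k,.1235)[:2] for u,v in((570,100),(583,134))];print(S,np.degrees(np.arctan2(*(S[1]-S[0])[::-1])))
H=[fw(d,u/k,v/k,.006)[:2] for u,v in((407,69),(551,17),(609,158))];print(H,'ctr',(H[0]+H[2])/2,[np.degrees(np.arctan2(*(H[i+1]-H[i])[::-1])) for i in(0,1)])
s=load('scene')
cv2.imwrite('pics/s2.png',cv2.resize(s['image'][225:290,90:175,::-1],(785,600),interpolation=cv2.INTER_CUBIC))
```

```text
dish [ 0.5572 -0.2707] [-0.0012 -0.0016  0.0009  0.0015 -0.001  -0.0004 -0.0009]
cap [0.47685967 0.02531568 0.1235    ] [[ 0.466 -0.003  0.124]
 [ 0.488  0.054  0.124]
 [ 0.451  0.038  0.124]
 [ 0.502  0.011  0.124]]
[array([0.48400936, 0.02848625]), array([0.50438413, 0.02770194])] -2.2044564123835864
[array([ 0.41196013, -0.03511357]), array([0.41467224, 0.09359076]), array([0.54198235, 0.08999408])] ctr [0.47697124 0.02744026] [np.float64(88.79281863299234), np.float64(-1.618253050218431)]
```

View pics/s2.png

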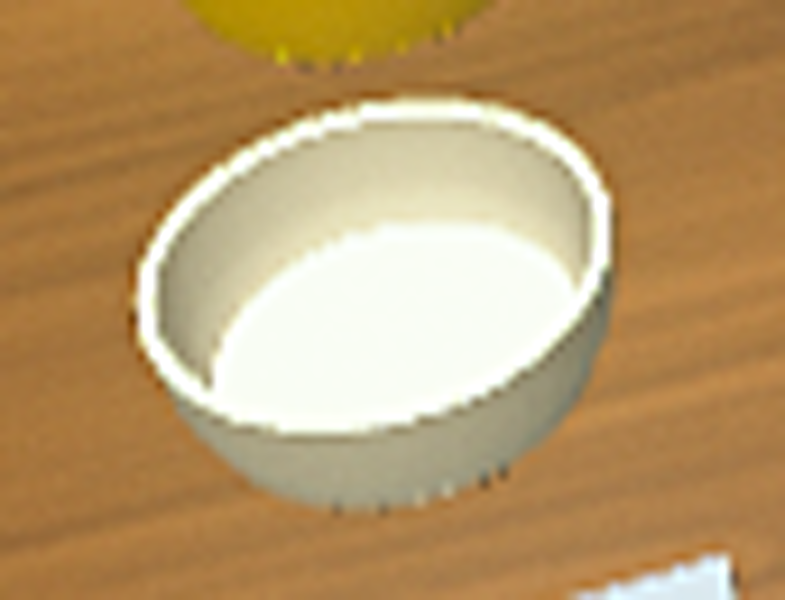

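The rim's outer ellipse in this crop passes through (137,300), (410,97), (612,225), (330,436) and (560,340). I'll fit it to the rim circle.

Run:
```python
from h import *
from scipy.optimize import least_squares
s=load('scene');k=785/85
E=np.array([px2w(s,90+u/k-.5,225+v/k-.5,z=.045) for u,v in((137,300),(230,160),(410,97),(545,130),(612,225),(565,335),(330,436),(190,395))])
f=least_squares(lambda c:np.hypot(E[:,0]-c[0],E[:,1]-c[1])-.067,[.555,-.275]);print('dish',f.x.round(4),f.fun.round(4))
plan([.557,-.273,.11])
```

```text
dish [ 0.5571 -0.2747] [-0.0006  0.0004  0.0022 -0.0012 -0.0005  0.0006  0.0019 -0.0008]
pos [ 0.5486 -0.1057  0.2314] yaw_y 64.7 q6 -1.45 t 5.125 zaxis [-0.001  0.001 -1.   ]
shift [-0.264 -0.492  0.404]
```

```bash
python3 -m pendant '[0,0,0,-0.06,-0.11,0,0, 0,0,0,-0.14,-0.26,0,0, 0,0,0,-0.21,-0.4,0.05,0, 0,0,0,-0.264,-0.492,0.2,0, 0,0,0,-0.264,-0.492,0.35,0, 0,0,0,-0.264,-0.492,0.45,0, 0,0,0,-0.264,-0.492,0.5,0,0,0,0,-0.264,-0.492,0.5,0,0,0,0,-0.264,-0.492,0.5,0]'
python3 - <<'E'
from h import *
plan([.557,-.2735,.058])
E
```

```text
t: 6.25
tool_pos: [0.5586, -0.2744, 0.0843]
tool_rot: [0.688, 3.062, -0.002]
contact_force: [-0.7, -0.7, -2.9]
opening: 0.019
grip_force: 39.9
pos [ 0.5586 -0.2744  0.0843] yaw_y 64.7 q6 -1.7 t 6.25 zaxis [ 0.003 -0.002 -1.   ]
shift [0.007 0.    0.088]
```

```bash
python3 -m pendant '[0,0,0,0.004,0,0.03,0, 0,0,0,0.004,0,0.06,0, 0,0,0,0.004,0,0.08,0, 0,0,0,0.004,0,0.09,0,0,0,0,0.004,0,0.09,0]'
```

```text
t: 6.88
tool_pos: [0.5563, -0.2737, 0.0556]
tool_rot: [-0.69, -3.065, 0.0]
contact_force: [-2.4, 1.0, 0.6]
opening: 0.019
grip_force: 40.2
```

```bash
python3 -m pendant '[0,0,0,0,0,0.004,0, 0,0,0,0,0,0.006,0, 0,0,0,0,0,0.006,0]'; python3 -m pendant '[0,0,0,0,0,0,0.5, 0,0,0,0,0,0,0.6, 0,0,0,0,0,0,0.6,0,0,0,0,0,0,0.6,0,0,0,0,0,-0.1,0.8,0,0,0,0,0,-0.25,1,0,0,0,0,0,-0.4,1,0,0,0,0,0,-0.55,1,0,0,0,0,0,-0.55,1]'
python3 - <<'E'
from h import *
d=grab('scene');grab('wrist')
a=load('wrist')['image'];b=d['image'][215:305,80:200]
cv2.imwrite('pics/s3.png',np.hstack([cv2.resize(a,(400,300)),cv2.resize(b,(400,300),interpolation=cv2.INTER_CUBIC)])[:,:,::-1])
plan([.477,.0265,.16],0);plan([.477,.0265,.2],-30)
E
```

```text
t: 7.25
tool_pos: [0.5563, -0.2737, 0.0555]
tool_rot: [-0.69, -3.064, 0.0]
contact_force: [-7.2, 2.9, 10.5]
opening: 0.0187
grip_force: 41.2
t: 8.38
tool_pos: [0.5585, -0.2751, 0.2243]
tool_rot: [0.688, 3.056, -0.005]
contact_force: [-0.4, 0.2, -0.0]
opening: 0.0854
grip_force: 0.0
pos [ 0.5563 -0.2737  0.2186] yaw_y 64.6 q6 -1.71 t 8.475 zaxis [ 0.001 -0.    -1.   ]
shift [0.668 0.791 0.195]
turn [1.000e-03 1.000e-03 2.154e+00]
pos [ 0.5563 -0.2737  0.2186] yaw_y 64.6 q6 -1.71 t 8.475 zaxis [ 0.001 -0.    -1.   ]
shift [0.668 0.791 0.061]
turn [1.000e-03 1.000e-03 3.154e+00]
```

View pics/s3.png

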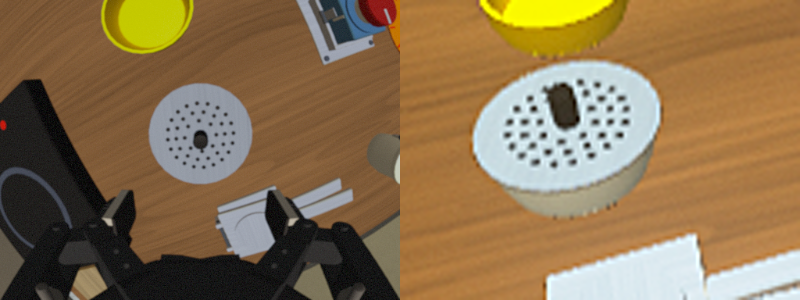

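```bash
python3 -m pendant '[0,0,0.3,0.1,0.12,0,1, 0,0,0.6,0.23,0.27,0,1, 0,0,0.9,0.36,0.43,0,1, 0,0,1,0.49,0.58,0,1,0,0,1,0.6,0.71,0,1,0,0,1,0.668,0.791,0,1,0,0,1,0.668,0.791,0,1,0,0,1,0.668,0.791,0,1]' 80
python3 - <<'E'
from h import *
d=grab('wrist'); cv2.imwrite('pics/w3.png',cv2.resize(d['image'][:,:,::-1],(800,600)))
s=load('scene');P=cloud(s);r,g,b=[s['image'][...,i].astype(int) for i in range(3)]
m=(np.hypot(P[...,0]-.557,P[...,1]+.274)<.07)&(r-b<35)&(r>110)&(P[...,2]>.04)&(P[...,2]<.06);q=P[m]
c=np.linalg.lstsq(np.c_[q[:,:2]-[.557,-.274],np.ones(len(q))],q[:,2],rcond=None)[0];print('disc plane slopes,z',c.round(4),len(q),cv2.minEnclosingCircle(q[:,:2].astype(np.float32)))
plan([.477,.026,.12])
E
```

```text
t: 9.48
tool_pos: [0.4764, 0.0262, 0.217]
tool_rot: [-1.459, -2.78, 0.002]
contact_force: [0.0, -0.0, 0.1]
opening: 0.0856
grip_force: 0.0
disc plane slopes,z [ 0.0019 -0.0011  0.049 ] 1368 ((0.5571116805076599, -0.2739613950252533), 0.06996022164821625)
pos [0.4766 0.0259 0.2173] yaw_y 34.6 q6 -0.71 t 9.525 zaxis [-0.002 -0.    -1.   ]
shift [-0.001  0.002  0.324]
```

View pics/w3.png

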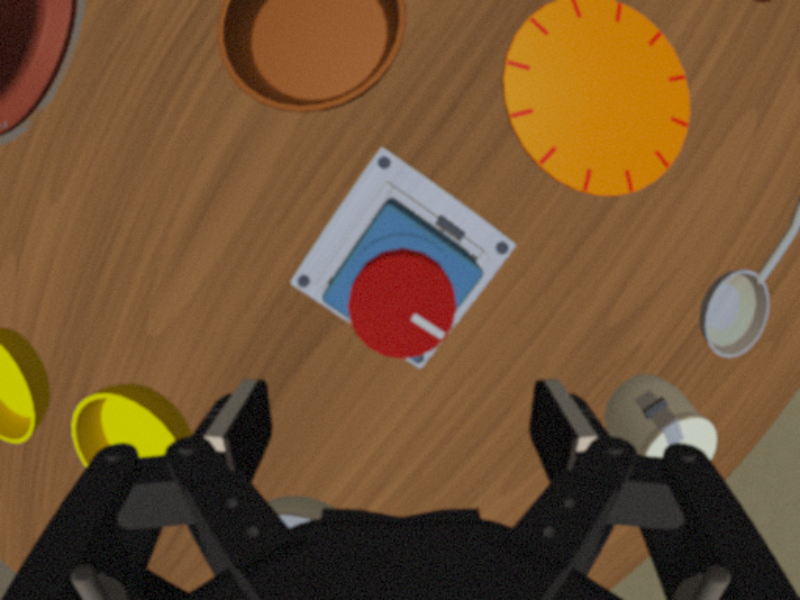

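The disc is seated: its top is at z 0.049, tilt is about 0.002, and it is centred. The wrist view shows the cap centred at (402,303) with its stripe from (413,318) to (441,333).

Run:
```python
from h import *
d=load('wrist');k=1.5625
C=np.array([fw(d,u/k,v/k,.1235) for u,v in((349,303),(456,303),(402,250),(402,356))]);print(C.mean(0).round(4))
S=[fw(d,u/k,v/k,.1235)[:2] for u,v in((413,318),(441,333))];print(np.degrees(np.arctan2(*(S[1]-S[0])[::-1])))
plan([*C.mean(0)[:2],.09])
```

```text
[0.4754 0.0293 0.1235]
5.207388929236615
pos [0.4766 0.0259 0.2173] yaw_y 34.6 q6 -0.71 t 9.525 zaxis [-0.002 -0.    -1.   ]
shift [0.011 0.004 0.424]
```

```bash
python3 -m pendant '[0,0,0,0.006,0.003,0.12,1, 0,0,0,0.006,0.003,0.25,1, 0,0,0,0.006,0.003,0.35,1, 0,0,0,0.006,0.003,0.4,1, 0,0,0,0.006,0.003,0.42,1,0,0,0,0.006,0.003,0.42,1]'; python3 -m pendant '[0,0,0,0,0,0,0, 0,0,0,0,0,0,0, 0,0,0,0,0,0,0, 0,0,0,0,0,0,0, 0,0,0,0,0,0,0]' 80
```

```text
t: 10.28
tool_pos: [0.4771, 0.0283, 0.093]
tool_rot: [1.46, 2.781, 0.0]
contact_force: [-0.3, -0.8, 0.1]
opening: 0.0854
grip_force: 0.0
t: 10.9
tool_pos: [0.4768, 0.028, 0.0941]
tool_rot: [1.459, 2.781, -0.002]
contact_force: [-4.1, -2.3, 5.3]
opening: 0.0566
grip_force: 83.3
```

Gripped. Now I'll turn anticlockwise, which is negative about tool z.

```bash
python3 -m pendant '[0,0,-0.12,0,0,0,0, 0,0,-0.24,0,0,0,0, 0,0,-0.36,0,0,0,0, 0,0,-0.5,0,0,0,0, 0,0,-0.65,0,0,0,0, 0,0,-0.8,0,0,0,0, 0,0,-0.9,0,0,0,0, 0,0,-1,0,0,0,0, 0,0,-1,0,0,0,0]'
python3 - <<'E'
from h import *
plan([.477,.028,.094],34.6); o=telemetry.get_obs(); print(o['contact_force'],o['wrist_torque'])
E
```

```text
t: 12.02
tool_pos: [0.477, 0.0277, 0.0949]
tool_rot: [0.689, 3.064, -0.004]
contact_force: [-5.9, -3.8, 10.0]
opening: 0.0564
grip_force: 84.5
pos [0.477  0.0277 0.0949] yaw_y 64.7 q6 -1.22 t 12.025 zaxis [ 0.    -0.003 -1.   ]
shift [0.    0.001 0.003]
turn [-0.003  0.004  1.002]
[-5.89259315 -3.79092824  9.96888397] [-0.54466458  1.00143422 -0.05038429]
```

```bash
python3 -m pendant '[0,0,-0.12,0,0,0,0, 0,0,-0.24,0,0,0,0, 0,0,-0.36,0,0,0,0, 0,0,-0.5,0,0,0,0, 0,0,-0.65,0,0,0,0, 0,0,-0.8,0,0,0,0, 0,0,-0.9,0,0,0,0, 0,0,-1,0,0,0,0, 0,0,-1,0,0,0,0]'
python3 -m pendant '[0,0,-0.12,0,0,0,0, 0,0,-0.24,0,0,0,0, 0,0,-0.36,0,0,0,0, 0,0,-0.5,0,0,0,0, 0,0,-0.5,0,0,0,0]'
python3 - <<'E'
from h import *
plan([.477,.028,.094],34.6); o=telemetry.get_obs(); print(o['contact_force'],o['wrist_torque'])
s=grab('scene');w=grab('wrist')
cv2.imwrite('pics/s4.png',np.hstack([cv2.resize(s['image'][160:240,190:270],(400,400),interpolation=cv2.INTER_CUBIC),cv2.resize(w['image'][160:320,176:336],(400,400),interpolation=cv2.INTER_CUBIC)])[:,:,::-1])
E
```

```text
t: 13.15
tool_pos: [0.4771, 0.0271, 0.0951]
tool_rot: [-0.128, 3.139, -0.006]
contact_force: [-7.1, -5.5, 10.6]
opening: 0.0566
grip_force: 84.5
t: 13.78
tool_pos: [0.4772, 0.027, 0.0952]
tool_rot: [-0.537, 3.095, -0.007]
contact_force: [-6.9, -6.0, 10.9]
opening: 0.0565
grip_force: 84.6
pos [0.4772 0.027  0.0952] yaw_y 109.7 q6 -2.01 t 13.775 zaxis [ 0.001 -0.004 -1.   ]
shift [-0.     0.004  0.004]
turn [-0.008  0.004  2.502]
[-6.88754773 -5.9661631  10.94874394] [-0.90557409  1.03776182  0.05375995]
```

View pics/s4.png

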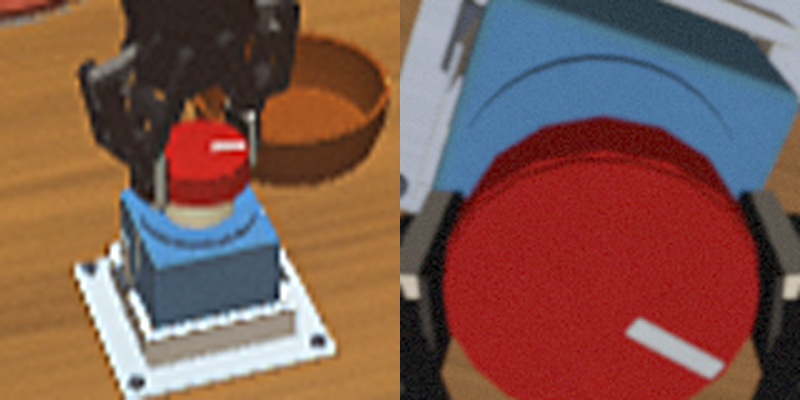

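The left view shows the stripe now pointing to world +y. On the right it still sits at the same angle relative to the gripper, so the cap turned about 75° without slipping. I'll make a small test lift.

```bash
python3 -m pendant '[0,0,0,0,0,-0.006,0,0,0,0,0,0,-0.012,0,0,0,0,0,0,-0.018,0,0,0,0,0,0,-0.018,0]'
python3 - <<'E'
from h import *
s=grab('scene');P=cloud(s);r,g,b=[s['image'][...,i].astype(int) for i in range(3)]
for m,n in(((b>r+20)&(P[...,2]>.07),'jar top'),((r>120)&(g<50)&(P[...,2]>.1),'cap')):
    q=P[m&(np.hypot(P[...,0]-.477,P[...,1]-.027)<.06)];print(n,len(q),np.median(q[:,2]),np.percentile(q[:,2],90))
E
```

```text
t: 14.38
tool_pos: [0.4764, 0.0285, 0.0979]
tool_rot: [0.536, -3.095, 0.001]
contact_force: [-1.9, -3.2, -0.4]
opening: 0.0566
grip_force: 85.1
jar top 295 0.07912266085986516 0.08383212311524588
cap 213 0.1260163667502775 0.12850825885141068
```

```bash
python3 -m pendant '[0,0,0,0,0,-0.015,0,0,0,0,0,0,-0.03,0,0,0,0,0,0,-0.05,0,0,0,0,0,0,-0.075,0,0,0,0,0,0,-0.1,0,0,0,0,0,0,-0.11,0,0,0,0,0,0,-0.11,0,0,0,0,0,0,-0.11,0,0,0,0,0,0,-0.11,0]'
python3 - <<'E'
from h import *
s=grab('scene');P=cloud(s);r,g,b=[s['image'][...,i].astype(int) for i in range(3)]
for m,n in(((b>r+20)&(P[...,2]>.07),'jar top'),((r>120)&(g<50)&(P[...,2]>.1),'cap')):
    q=P[m&(np.hypot(P[...,0]-.477,P[...,1]-.027)<.06)];print(n,len(q),np.median(q[:,2]),np.percentile(q[:,2],90))
plan([.477,.027,.13])
cv2.imwrite('pics/s5.png',np.hstack([cv2.resize(s['image'][150:240,180:270],(400,400),interpolation=cv2.INTER_CUBIC),cv2.resize(s['image'][205:305,80:180],(400,400),interpolation=cv2.INTER_CUBIC)])[:,:,::-1])
E
```

```text
t: 15.55
tool_pos: [0.4762, 0.0287, 0.1304]
tool_rot: [0.535, -3.095, -0.0]
contact_force: [0.1, -1.2, -0.9]
opening: 0.0563
grip_force: 85.5
jar top 306 0.07855008762784357 0.08318536314230837
cap 218 0.15910379932342536 0.1609382714939767
pos [0.4763 0.0286 0.1305] yaw_y 109.6 q6 -2.01 t 15.6 zaxis [-0.001  0.    -1.   ]
shift [-0.    -0.006  0.002]
```

View pics/s5.png

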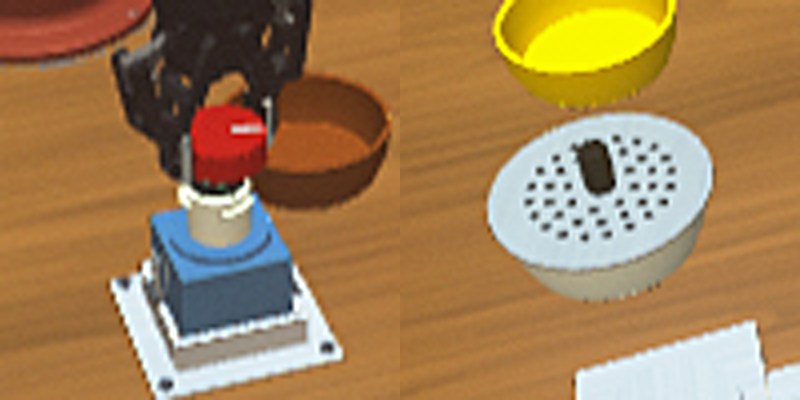

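The left view shows the cap held level above the neck, with its lower edge about 2 cm above the mouth and the jar down in its holder. The right view shows the strainer seated on the dish. Handing in.

```bash
python3 -c "
from station import ctrl
print(ctrl.finish_job())"
```

```text
the job is handed in; nothing more can be done
None
```

I handed the job in: the strainer sits released and level on the white dish, the cap was turned about 75° and is held level about 2 cm above the jar mouth, and the jar is still down in its holder; the hand-in gave no verdict.

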